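Turn the shop's toy carousel so the wooden tree faces the customers

TASK

Push the rim of the display carousel round, with the fingertips against the little dowels along its edge, until the wooden Christmas tree stands at the front, right behind the blank price ticket. Pick nothing up and do not touch the toys: they must ride round standing on their felt spots. Leave the boxed game and the tin where they are, then move clear of the carousel.

Things in the scene. Friction and masses are not known exactly. Their poses are not given: they have to be found in the camera images.
- stand: fixed stand of the carousel: dark steel disc 200 mm across under the platter, with a flat tongue 50 mm wide that carries a blank white price ticket (60 mm wide, top 72 mm above the table) about 200 mm from the axis, reaching 220 mm. Origin on the table, on the axis; its +x axis points to the FRONT (the ticket), roughly away from the robot, different every time.
- front (a point): point fixed to the stand, 65 mm from the axis towards the ticket, at the height of the platter's top (40 mm above the table): the place above which the tree's foot must come
- platter: grey laminate disc 300 mm across, 14 mm thick, top 40 mm above the table; turns both ways without stops about the stand's upright axis. A friction bearing (about 0.2 N m; 1.5 N at a dowel) holds it where it is left. Six dowels stand round its edge. Origin on the axis at the disc's underside, 26 mm above the table; its own x axis points to the tree's felt spot.
- dowel (a point): centre of the top of one of the platter's six equal upright round dowels: 12 mm thick, rising 40 mm above the platter's top (to 80 mm above the table), 135 mm from the axis, at 30, 90, 150, 210, 270 and 330 degrees counter-clockwise from the platter's x axis (the direction of the tree's spot); this is the one at 30 degrees
- spot_tree (a point): centre of a flat black felt spot (52 mm across, 65 mm from the carousel's axis) on the platter's top, at 0 degrees in the platter's frame; it turns with the platter. The tree stands on it.
- spot_b (a point): centre of a flat black felt spot (52 mm across, 65 mm from the carousel's axis) on the platter's top, at 120 degrees in the platter's frame; it turns with the platter. The snowman or the house stands on it.
- spot_c (a point): centre of a flat black felt spot (52 mm across, 65 mm from the carousel's axis) on the platter's top, at 240 degrees in the platter's frame; it turns with the platter. The other of the two stands on it.
- tree: loose turned-wood Christmas tree: three stacked cones on a stem and a round foot, 50 mm across, 66 mm high; origin at the centre of its underside, z up. It rides on the platter.
- snowman: loose turned-wood snowman: two balls, a hat and two stick arms, 60 mm over the arms, 40 mm otherwise, 65 mm high; origin at the centre of its underside
- house: loose wooden toy house: square block with a gable roof and a chimney, 42 x 40 mm, 56 mm high; origin at the centre of its underside
- game_box: loose boxed game lying flat on the counter beside the carousel, 134 x 134 x 48 mm; origin at the centre of its underside
- puzzle_tin: loose round tin on the counter on the other side of the carousel, 76 mm across, 62 mm high; origin at the centre of its underside
Not all that is in view belongs to the job. Leave any pink look-alike of the house alone. What is shaped like the tree but yellow is not meant.

How it is judged:
By the outcome, as a careful person would: the job done as asked, in the order asked, and still so for the second after the job is handed in, with the robot touching nothing.
It also fails if it takes over 64 s, if anything falls off the work surface, if the arm or the gripper's body presses on something with over 40 N, if the wrist force passes 120 N, or if a joint passes its speed limit or range.

ROBOT

A 6-joint arm with a two-finger parallel gripper is mounted at the origin on the work surface. World frame = base frame: x ahead of the robot, y to its left, z up, the work surface at z = 0. Lengths are in m, angles in rad, forces in N, time in s.
With the tool pointing down it reaches from about 0.35 to 0.975 m from the base axis. Payload 4.9 kg.
Tool frame: the origin (TCP) lies at the very end of the fingers, on their centre line; the grasp point (between the pads) lies 19 mm behind it (ctrl.grip_point_offset is the distance from the TCP to the grasp point, in m); z points along the fingers, y is the line along which they close (so a half turn about z gives the same grasp; the last joint's range is limited). The gripper opens to 85 mm and grips with 20 to 120 N. Pads are 22 mm wide; open, the fingers measure 114 mm over their backs; the gripper's body (76 mm by 85 mm) begins 54 mm behind the grasp point. The pads swing forward as they close: fully open they stand 13 mm farther back than shut.
Start: joints at [1.012, 0.053, 1.613, -0, 1.476, -0.119], TCP at [0.266, 0.566, 0.21] pointing down, gripper open.
Joint ranges: [-3.01, 3.01], [-1.01, 2.22], [0.06, 2.58], [-1.02, 4.17], [0.09, 2.62], [-3.14, 3.14]. Speed limits (rad/s): [2.57, 2.57, 3.14, 3.14, 3.14, 3.14].

INTERFACE

Orientations are given as a rotation vector (axis times angle).
In Python, from station import ctrl gives the robot as it stands.
- The arm moves only by the tool send_rows, never from a script. Its argument "rows" is a list of rows, each a list of 3 entries, a list of its own where there are three numbers: the finger opening in cm, from 0 to 8.54, then the shift along the tool's x, y, z in cm, then the turn about the tool's z in degrees. A call has 1 to 10 rows; each row shifts and turns the commanded pose from where the row before left it, along the tool's axes as they then stand; what a row does not reach is not made up. A row lasts 1/8 s, in which the tool goes at most 62.5 mm and 10.7 degrees, less where a joint would pass 70% of its speed; a pose out of reach is approached as far as the arm can. A call with a gripper value outside its range is refused whole. The fingers move at their own pace and stop on an object; "newtons" is the grip in N (left out, the last holds). Time passes only in rows, so rows that do not move let the fingers close. It gives the time, the measured TCP pose, the force, the opening and the grip force at its end, in the units of the state.
- ctrl.get_obs(): the state, without advancing time (a new reading comes with each control period).
- ctrl.get_image(name): name is "side" or "top"; returns a dict with "frame" (384x512x3 uint8, red, green, blue), "range_z" (384x512 float32, m along the optical axis (not along the pixel's ray), 0 where there is no reading), "fx", "fy", "cx", "cy" (pixels), "cam_to_world" (4x4, takes a point from camera to world coordinates). Camera axes: x right, y down, z forward; pixel columns grow to the right and rows downward; lengths in m; the calibration is good to about 2 mm. A picture is of the moment at which its call begins.
- ctrl.finish_job(): hands the job in; it is judged then, once.
The state is a dict: "t": time; "q": joint angles; "dq": joint speeds; "effort": joint torques, N m; "tool_pos": TCP position; "tool_rot": TCP orientation; "contact_force": force on the tool from outside, world axes, zero at the start; "wrist_torque": the same for the moment, N m; "opening": finger opening in m; "grip_force": force on a finger pad.
Only numpy, scipy, OpenCV 4.12 (cv2) and the standard library are available. Lean on these libraries where they do the work, as an engineer would, in place of code of your own. Each camera call takes 0.05 s, during which the arm holds its last target. There are 200 camera calls.

## Working session

There is one attempt and no reset: what is moved stays moved. The work goes in short steps, Python scripts to look and compute and a tool call to move; the robot and the scene stay as the last step left them, time stands still between calls to the robot, and variables do not carry over. Pictures are saved under pics/ and viewed, at most 10 in all, crops included, and the job is handed in when it is done.

Besides the shell and the picture viewer there is one more tool, called after "Request:" as name([rows], argument=value, ...), one row to a line, values as JSON. send_rows: Moves the arm, as the interface text tells. Its arguments: {"type":"object","properties":{"rows":{"type":"array","items":{"type":"array"}},"newtons":{"type":"number"}},"required":["rows"]}

```bash
mkdir -p pics
cat > h.py <<'E'
import numpy as np, cv2
from station import ctrl
def pts(im):
    z=im["range_z"]; v,u=np.mgrid[:z.shape[0],:z.shape[1]]
    P=np.stack([(u-im["cx"])/im["fx"]*z,(v-im["cy"])/im["fy"]*z,z,np.ones_like(z)],-1)@np.array(im["cam_to_world"]).T
    P[z<=0]=np.nan
    return P[...,:3]
def save(im,n): cv2.imwrite(n,cv2.cvtColor(im["frame"],cv2.COLOR_RGB2BGR))
E
python3 - <<'E'
from h import *
for n in("top","side"):
    im=ctrl.get_image(n); save(im,f"pics/{n}0.png"); np.savez(f"{n}0.npz",f=im["frame"],P=pts(im))
    print(n,im["cam_to_world"],im["fx"])
o=ctrl.get_obs();print(o["tool_pos"],o["tool_rot"],o["t"])
E
```

```text
top [[-0.01017933 -0.98800684  0.15407421  0.50453848]
 [-0.99992229  0.00894857 -0.00867954  0.01929292]
 [ 0.0071967  -0.15415059 -0.98802115  1.02497822]
 [ 0.          0.          0.          1.        ]] 346.7438239038697
side [[ 0.96844547 -0.14174598  0.20499133  0.38053323]
 [-0.24830754 -0.61930167  0.74485489 -0.93575979]
 [ 0.02137128 -0.77225223 -0.6349565   0.87568996]
 [ 0.          0.          0.          1.        ]] 409.06967613487575
[0.26577949 0.56500216 0.2087554 ] [-6.85123430e-01 -3.06535354e+00  2.77710872e-03] 0.1
```

View pics/top0.png

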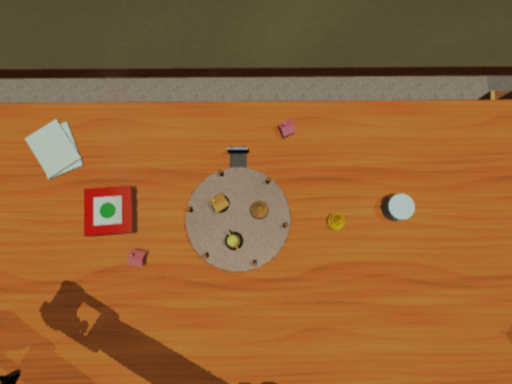

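View pics/side0.png

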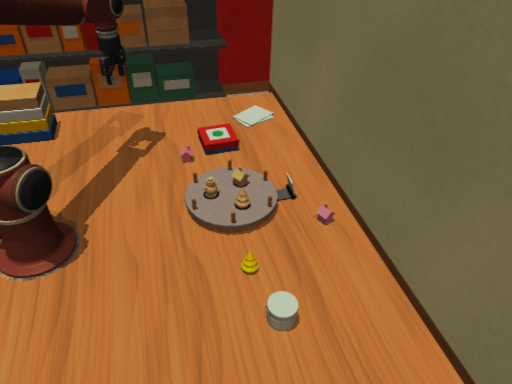

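Top view: the platter's centre is near (238,219), the ticket at (238,150), the tree at (260,210), the house at (220,203) and the snowman at (233,241). The dowels are the brown dots round the edge, and the box and tin stand well clear. The tree needs roughly 65° counter-clockwise. Next I measure it.

```bash
cat > m.py <<'E'
from h import *
from scipy.optimize import least_squares
def ray(im,u,v,z):
    M=np.array(im["cam_to_world"]); d=M[:3,:3]@[(u-im["cx"])/im["fx"],(v-im["cy"])/im["fy"],1]; o=M[:3,3]
    return (o+d*(z-o[2])/d[2])[:2]
def blobs(mask,amin):
    n,l,s,c=cv2.connectedComponentsWithStats(mask.astype(np.uint8))
    return [(c[i],s[i,4],l==i) for i in range(1,n) if s[i,4]>=amin]
def measure(im,c0=None):
    P=pts(im); x,y,z=P[...,0],P[...,1],P[...,2]
    roi=(abs(x-.52)<.3)&(abs(y-.02)<.22)
    if c0 is None:
        m=roi&(abs(z-.04)<.006)&(np.ptp(im["frame"].astype(int),axis=2)<45)
        b=max(blobs(m,50),key=lambda b:b[1])
        cs,_=cv2.findContours(b[2].astype(np.uint8),cv2.RETR_EXTERNAL,cv2.CHAIN_APPROX_NONE)
        h=np.array([ray(im,*p[0],.04) for p in cs[0]])
        r=least_squares(lambda q:np.hypot(*(h-q[:2]).T)-q[2],[*h.mean(0),.15],loss="soft_l1",f_scale=.002).x
        print("circle",r); c0=r[:2]
    rr=np.hypot(x-c0[0],y-c0[1])
    D=[]
    for c,a,k in blobs((rr>.118)&(rr<.152)&(z>.056)&(z<.095),2):
        p=np.median(P[k],0); q=p[:2]-c0
        D.append((np.degrees(np.arctan2(q[1],q[0])),np.hypot(*q),a,p[2]))
    print("dowels");[print(np.round(d,3)) for d in D]
    for c,a,k in blobs((rr<.105)&(z>.05)&(z<.13),15):
        p=np.nanmean(P[k],0); q=p[:2]-c0
        print("toy",c.round(),a,np.degrees(np.arctan2(q[1],q[0])).round(1),np.hypot(*q).round(3),P[k][:,2].max().round(3))
    k=(rr>.17)&(rr<.24)&(z>.03)&(z<.09)&(x>c0[0])&(abs(y-c0[1])<.1)
    if k.any():
        p=np.nanmean(P[k],0);q=p[:2]-c0; print("ticket",p,k.sum(),np.degrees(np.arctan2(q[1],q[0])),np.hypot(*q))
    return c0
E
python3 - <<'E'
from m import *
im=ctrl.get_image("top"); c=measure(im)
# dark stand tongue
print("side"); measure(ctrl.get_image("side"),c)
f=im["frame"]; cv2.imwrite("pics/crop.png",cv2.resize(f[130:290,160:320,::-1],None,fx=3.75,fy=3.75,interpolation=cv2.INTER_CUBIC))
E
```

```text
circle [0.58430889 0.07343153 0.14440539]
dowels
[20.535  0.131 20.     0.078]
[-40.562   0.133  20.      0.078]
[8.0645e+01 1.3200e-01 1.8000e+01 7.9000e-02]
[-1.00301e+02  1.34000e-01  1.80000e+01  7.90000e-02]
[1.41e+02 1.35e-01 2.20e+01 8.00e-02]
[-1.59499e+02  1.36000e-01  1.60000e+01  7.90000e-02]
toy [219. 203.] 237 51.1 0.062 0.099
toy [259. 210.] 242 -72.2 0.064 0.106
toy [233. 241.] 186 171.9 0.066 0.109
ticket [0.77881016 0.07309886 0.07116667] 42 -0.09799925470552352 0.19450155933795754
side
dowels
[7.89e+01 1.32e-01 2.40e+01 7.20e-02]
[18.415  0.136 25.     0.071]
[1.4109e+02 1.2900e-01 2.3000e+01 7.2000e-02]
[-40.6    0.14  27.     0.07]
[-1.57639e+02  1.33000e-01  2.70000e+01  7.00000e-02]
[-9.7733e+01  1.3800e-01  3.2000e+01  7.2000e-02]
toy [240. 175.] 176 44.4 0.06 0.097
toy [211. 185.] 178 178.8 0.061 0.109
toy [243. 198.] 192 -71.2 0.075 0.106
ticket [0.78630491 0.0665816  0.05550654] 57 -1.9422252092020895 0.20211213088256044
```

View pics/crop.png

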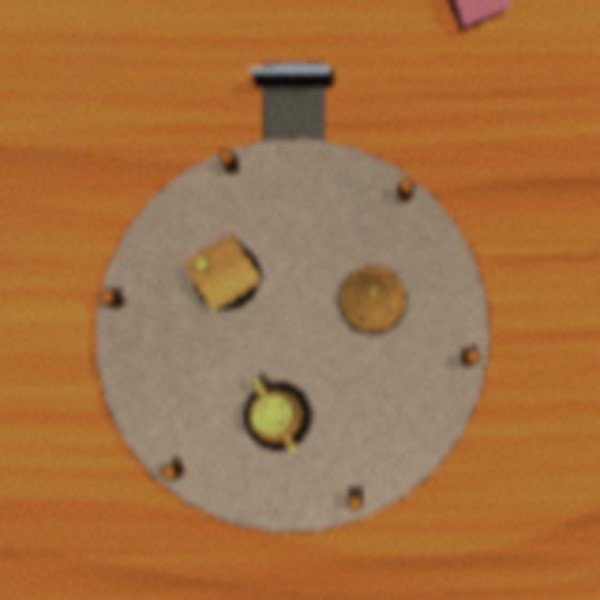

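The crop shows all six dowels with the tree at about −70° in the world frame and the ticket at about 0°, so the platter must turn about 70° counter-clockwise. I'll straddle the dowel at 141°, on the near left, with part-open fingers and drive it along its arc.

Request:
send_rows([
  [4,[-3.66,-2.78,0],0],
  [4,[-3.66,-2.78,0],0],
  [4,[-3.66,-2.78,0],0],
  [4,[-3.66,-2.78,0],0],
  [4,[-3.66,-2.78,0],0],
  [4,[-3.66,-2.78,0],0],
  [4,[-3.66,-2.78,0],0],
  [4,[-3.66,-2.78,0],0],
  [4,[-3.66,-2.78,0],0],
  [4,[-3.66,-2.78,0],0],
])

```text
t: 1.45
tool_pos: [0.4793, 0.1567, 0.2098]
tool_rot: [0.685, 3.066, 0.0]
contact_force: [0.2, -0.4, 0.4]
opening: 0.0402
grip_force: 0.0
```

Request:
send_rows([
  [4,[0,0,0],7.2],
  [4,[0,0,0],7.2],
  [4,[0,0,2],0],
  [4,[0,0,2],0],
  [4,[0,0,2],0],
  [4,[0,0,0],0],
])

```text
t: 2.2
tool_pos: [0.4768, 0.1579, 0.1465]
tool_rot: [-1.061, -2.951, 0.005]
contact_force: [0.2, -0.4, 0.3]
opening: 0.0401
grip_force: 0.0
```

Request:
send_rows([
  [4,[0,0,2],0],
  [4,[0,0,2],0],
  [4,[0,0,1.5],0],
  [4,[0,0,1],0],
  [4,[0,0,0],0],
])

```text
t: 2.82
tool_pos: [0.4784, 0.1581, 0.084]
tool_rot: [-1.064, -2.955, 0.001]
contact_force: [0.4, 0.7, 0.3]
opening: 0.0401
grip_force: 0.0
```

Run:
```python
from m import *
o=ctrl.get_obs();print(o["tool_pos"],o["contact_force"])
f=ctrl.get_image("side");g=ctrl.get_image("top")
r=lambda a,y,x:cv2.resize(a["frame"][y:y+130,x:x+130,::-1],(390,390),interpolation=cv2.INTER_CUBIC)
cv2.imwrite("pics/c1.png",np.hstack([r(f,110,165),r(g,155,170)]))
```

```text
[0.47840311 0.15805612 0.08404204] [0.38025105 0.66208616 0.28474561]
```

View pics/c1.png

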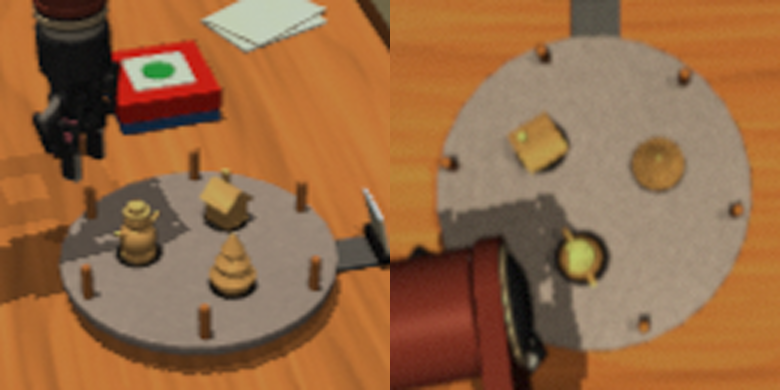

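Side crop: the two fingertips, near (70,175) and (95,155), are still above the dowel at (90,190). I'll check their offset with depth before descending.

Run:
```python
from m import *
im=ctrl.get_image("side");P=pts(im)
k=(np.hypot(P[...,0]-.478,P[...,1]-.158)<.07)&(P[...,2]>.045)&(P[...,2]<.125)
Q=P[k];R=(Q[:,:2]-[.478,.158]);a=np.radians(50.4);t=np.array([np.cos(a),np.sin(a)]);n=np.array([-t[1],t[0]])
for lo in np.arange(.045,.125,.008):
    s=(Q[:,2]>lo)&(Q[:,2]<lo+.008)
    if s.any(): print(lo.round(3),s.sum(),"along y",np.sort((R[s]@t*1000).round())[::3],"x",np.round(np.percentile(R[s]@n*1000,[0,50,100])))
```

```text
0.045 9 along y [-62.   2.   4.] x [-32.  -8.  -1.]
0.053 7 along y [-1.  2.  8.] x [-10.  -7.  -3.]
0.061 6 along y [-3.  0.] x [-11.  -6.  -4.]
0.069 7 along y [-2.  2.  7.] x [-10.  -7.   2.]
0.077 6 along y [-2.  3.] x [-12.  -7.  -3.]
0.101 1 along y [-24.] x [0. 0. 0.]
0.109 20 along y [-26. -22.  20.  22.  23.  23.  26.] x [-16.  -6.   9.]
0.117 29 along y [-32. -31. -29. -25. -19.  20.  22.  23.  25.  28.] x [-15.  -6.   6.]
```

Fingers straddle the dowel evenly, ±20 mm. The tips sit about 15 mm behind the TCP because the fingers are part-open, so I descend further.

Request:
send_rows([
  [4,[0,0,1.3],0],
  [4,[0,0,1.3],0],
  [4,[0,0,1.2],0],
  [4,[0,0,0],0],
  [4,[0,0,0],0],
])

```text
t: 3.6
tool_pos: [0.479, 0.1581, 0.0469]
tool_rot: [1.064, 2.956, 0.0]
contact_force: [0.3, -0.2, 1.2]
opening: 0.0401
grip_force: 0.0
```

Run:
```python
from m import *
im=ctrl.get_image("side");P=pts(im)
k=(np.hypot(P[...,0]-.478,P[...,1]-.158)<.07)&(P[...,2]>.045)&(P[...,2]<.125)
Q=P[k];R=(Q[:,:2]-[.478,.158]);a=np.radians(50.4);t=np.array([np.cos(a),np.sin(a)]);n=np.array([-t[1],t[0]])
for lo in np.arange(.045,.1,.008):
    s=(Q[:,2]>lo)&(Q[:,2]<lo+.008)
    if s.any(): print(lo.round(3),s.sum(),"along y",np.sort((R[s]@t*1000).round())[::3])
```

```text
0.045 9 along y [-4.  1.  5.]
0.053 6 along y [-0.  3.]
0.061 7 along y [-2.  1.  5.]
0.069 23 along y [-28. -22.   1.   4.  22.  23.  24.  27.]
0.077 28 along y [-32. -30. -29. -25.  -2.   4.  21.  23.  24.  26.]
0.085 31 along y [-33. -31. -28. -26. -23. -17.  20.  22.  23.  24.  25.]
0.093 24 along y [-33. -32. -31. -28. -23.  22.  23.  26.]
```

Request:
send_rows([
  [4,[0,0,0.8],0],
  [4,[-0.01,-0.47,0],-2],
  [4,[-0.01,-0.47,0],-2],
  [4,[-0.02,-0.71,0],-3],
  [4,[-0.02,-0.71,0],-3],
  [4,[-0.02,-0.71,0],-3],
  [4,[-0.02,-0.71,0],-3],
  [4,[-0.02,-0.71,0],-3],
  [4,[-0.02,-0.71,0],-3],
  [4,[0,0,0],0],
])

```text
t: 4.9
tool_pos: [0.4542, 0.1124, 0.0388]
tool_rot: [0.482, 3.104, -0.0]
contact_force: [-0.4, -0.0, -0.7]
opening: 0.0402
grip_force: 0.0
```

Run:
```python
from m import *
o=ctrl.get_obs();print(o["tool_pos"],o["contact_force"]); q=o["tool_pos"][:2]-np.array([.583,.072]);print(np.hypot(*q),np.degrees(np.arctan2(q[1],q[0])))
measure(ctrl.get_image("top"),np.array([.583,.0725]))
```

```text
[0.45420167 0.11244057 0.03879937] [-0.36241724 -0.02338156 -0.65275755]
0.13499796034218597 162.5685625396367
dowels
[-22.195   0.132  19.      0.078]
[37.326  0.134 21.     0.078]
[-8.2133e+01  1.3300e-01  1.6000e+01  7.9000e-02]
[9.7458e+01 1.3400e-01 2.2000e+01 7.8000e-02]
[-1.42515e+02  1.34000e-01  1.60000e+01  7.90000e-02]
toy [256. 204.] 245 -53.5 0.064 0.109
toy [215. 209.] 235 67.8 0.064 0.099
toy [240. 241.] 183 -171.6 0.065 0.111
ticket [0.77877566 0.0730894  0.0712907 ] 42 0.17249305106661425 0.1957765425624456
```

Platter follows as planned; the tree is at −52.4°. Continuing 48°.

Request:
send_rows([
  [4,[-0.01,-0.47,0],-2],
  [4,[-0.02,-0.71,0],-3],
  [4,[-0.02,-0.71,0],-3],
  [4,[-0.02,-0.71,0],-3],
  [4,[-0.02,-0.71,0],-3],
  [4,[-0.02,-0.71,0],-3],
  [4,[-0.02,-0.71,0],-3],
  [4,[-0.02,-0.71,0],-3],
  [4,[-0.02,-0.71,0],-3],
  [4,[-0.01,-0.47,0],-2],
])

```text
t: 6.2
tool_pos: [0.4507, 0.0476, 0.039]
tool_rot: [-0.285, 3.128, 0.001]
contact_force: [0.5, 0.2, 0.7]
opening: 0.0401
grip_force: 0.7
```

Request:
send_rows([
  [4,[-0.02,-0.71,0],-3],
  [4,[-0.02,-0.71,0],-3],
  [4,[-0.02,-0.71,0],-3],
  [4,[-0.02,-0.71,0],-3],
  [4,[-0.02,-0.71,0],-3],
  [4,[-0.01,-0.47,0],-2],
  [4,[-0.01,-0.47,0],-2],
  [4,[0,0,0],0],
  [4,[0,0,0],0],
])

```text
t: 7.32
tool_pos: [0.4655, 0.0054, 0.0388]
tool_rot: [0.796, -3.039, -0.0]
contact_force: [0.8, 0.7, -0.2]
opening: 0.0401
grip_force: 0.0
```

Run:
```python
from m import *
o=ctrl.get_obs();print(o["tool_pos"],o["contact_force"]); q=o["tool_pos"][:2]-np.array([.583,.072]);print(np.hypot(*q),np.degrees(np.arctan2(q[1],q[0])))
measure(ctrl.get_image("top"),np.array([.583,.0725]))
```

```text
[0.46549282 0.0053621  0.03875154] [ 0.79043431  0.68482126 -0.17770651]
0.1350871792078727 -150.4425839068953
dowels
[23.468  0.134 22.     0.078]
[-36.511   0.133  20.      0.078]
[8.3696e+01 1.3400e-01 2.2000e+01 7.8000e-02]
[-9.6275e+01  1.3400e-01  1.7000e+01  7.9000e-02]
[1.43927e+02 1.34000e-01 1.80000e+01 7.90000e-02]
toy [240. 195.] 237 -7.1 0.063 0.106
toy [215. 227.] 247 113.6 0.064 0.099
toy [256. 231.] 179 -126.9 0.065 0.108
ticket [0.77891105 0.07311472 0.07082214] 42 0.1797803749807282 0.19591201157570845
```

Request:
send_rows([
  [4,[-0.01,-0.47,0],-2],
  [4,[-0.01,-0.47,0],-2],
  [4,[0,-0.35,0],-1.5],
  [4,[0,-0.24,0],-1],
  [4,[0,0,0],0],
  [4,[0,0,0],0],
])

```text
t: 8.12
tool_pos: [0.4738, -0.0078, 0.0389]
tool_rot: [0.968, -2.989, 0.001]
contact_force: [-1.1, -0.7, 0.2]
opening: 0.0401
grip_force: 0.1
```

Run:
```python
from m import *
im=ctrl.get_image("top");measure(im,np.array([.583,.0725]))
cv2.imwrite("pics/c2.png",cv2.resize(im["frame"][130:290,160:320,::-1],None,fx=3.75,fy=3.75,interpolation=cv2.INTER_CUBIC))
```

```text
dowels
[-30.219   0.132  20.      0.078]
[30.019  0.133 20.     0.079]
[-9.0283e+01  1.3300e-01  1.9000e+01  7.8000e-02]
[8.9935e+01 1.3300e-01 2.0000e+01 7.8000e-02]
[1.5013e+02 1.3400e-01 1.9000e+01 8.0000e-02]
toy [237. 195.] 239 -0.6 0.062 0.108
toy [216. 229.] 248 119.7 0.064 0.101
toy [257. 229.] 180 -121.0 0.065 0.109
ticket [0.77868083 0.07307183 0.07161884] 42 0.16743152337567668 0.19568166315818245
```

View pics/c2.png

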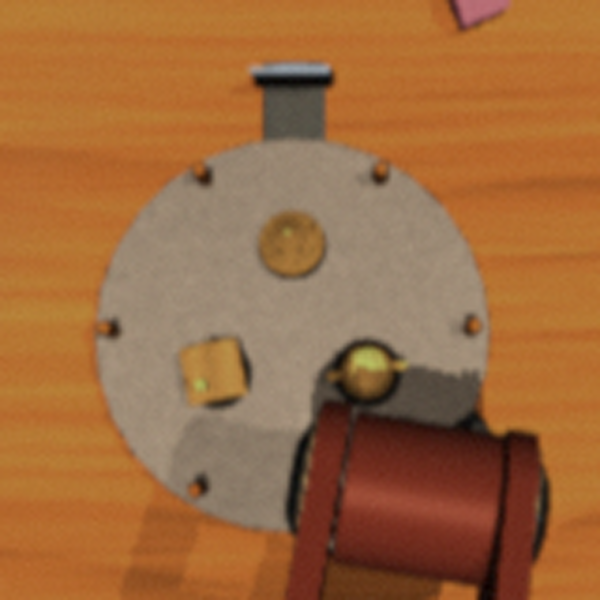

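The tree (292,243) stands right behind the ticket (292,75), within about 0.3°, and all the toys are upright on their spots. Releasing contact and retreating upward and outward.

Request:
send_rows([
  [4,[0,0.5,0],0],
  [4,[0,0.5,0],0],
  [4,[0,0,0],0],
  [4,[0,0,-2],0],
  [4,[0,0,-3],0],
  [4,[0,0,-4],0],
  [4,[0,0,-4],0],
  [4,[0,0,-4],0],
  [4,[1,0,-2],0],
  [4,[1,0,0],0],
])

```text
t: 9.43
tool_pos: [0.4526, -0.0117, 0.231]
tool_rot: [-0.968, 2.985, -0.003]
contact_force: [0.2, 0.4, -0.1]
opening: 0.04
grip_force: 0.0
```

Request:
send_rows([
  [4,[0,-3,0],0],
  [4,[0,-4,0],0],
  [4,[0,-4,0],0],
  [4,[0,-4,0],0],
  [4,[0,-4,0],0],
  [4,[3,-3,0],0],
  [4,[3,-3,0],0],
  [4,[3,0,0],0],
  [4,[0,0,0],0],
  [4,[0,0,0],0],
])

```text
t: 10.68
tool_pos: [0.5252, -0.266, 0.2277]
tool_rot: [0.968, -2.988, -0.002]
contact_force: [-0.5, -0.0, -0.3]
opening: 0.0399
grip_force: 0.0
```

Run:
```python
from m import *
im=ctrl.get_image("top");measure(im,np.array([.583,.0725]));o=ctrl.get_obs();print(o["tool_pos"],np.abs(o["dq"]).max());save(im,"pics/end.png")
```

```text
dowels
[-30.195   0.133  20.      0.077]
[30.067  0.133 21.     0.078]
[-9.0252e+01  1.3400e-01  1.9000e+01  8.0000e-02]
[9.0066e+01 1.3400e-01 1.9000e+01 7.9000e-02]
[1.50051e+02 1.34000e-01 1.90000e+01 7.90000e-02]
[-1.50015e+02  1.33000e-01  1.80000e+01  7.90000e-02]
toy [237. 195.] 238 -0.6 0.062 0.108
toy [216. 229.] 247 119.5 0.064 0.1
toy [257. 229.] 180 -121.0 0.065 0.109
ticket [0.77888317 0.07310792 0.07091793] 42 0.17781519851249866 0.19588411588576715
[ 0.52548369 -0.2658297   0.22806848] 0.010912192513502195
```

View pics/end.png

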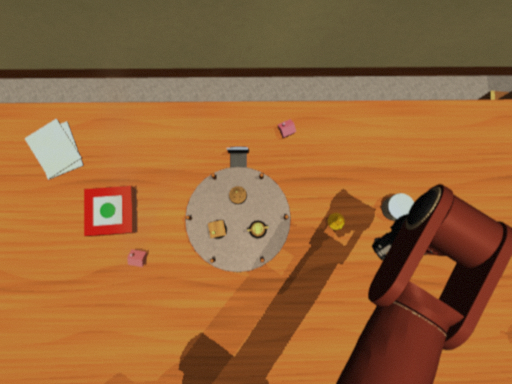

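The final picture shows the tree (238,195) below the ticket (238,150), the toys on their spots, the box and tin where they were, and the arm clear at height.

```bash
python3 -c "
from station import ctrl
print(ctrl.finish_job())"
```

```text
the job is handed in; nothing more can be done
None
```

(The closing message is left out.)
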